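Slide the straw box between the can trays

TASK

Push the box of straws along the counter into the narrow gap between the two full trays of mini cans, straight in from the side where it stands, and stop when its rear end, the one you push, is level with the fronts of the trays on that side. Push it with the fingers only, without lifting it or tipping it over. Leave the other things on the counter where they stand.

Things in the scene. Friction and masses are not known exactly. Their poses are not given: they have to be found in the camera images.
- trays: Full trays of mini cans (red; green), fixed, side by side with a straight 92 mm gap between. Each tray: 220 mm deep (x), 166 wide (y), wall 45 high, can tops 91 high. Origin: on the counter, middle of the gap's mouth, level with the trays' fronts on the box's side. x points into the gap (the way to push), y across it, z up; the gap spans x 0 to 220, y -46 to 46 mm, open at both ends and above.
- straw_box: Loose closed carton, white, blue band, red and yellow dashes on top; 150 mm long (x), 84 wide (y), 80 high, about 0.4 kg. Origin: centre of its underside. It starts on the open counter before the gap, x within 0.65 rad of the trays' x. In place, its centre is 75 mm inside the gap's mouth. Slides with ordinary friction; does not tip if pushed below 65 mm height.
- sprayer: White trigger spray bottle with a purple band, 72 mm wide, 236 mm high, standing; leave alone. Origin: centre of its underside.
- cups: Upright stack of white paper cups, 82 mm wide, 114 mm high; leave alone. Origin: centre of its underside.
- tape: Roll of brown packing tape lying flat, 100 mm across, 48 mm high; leave alone. Origin: centre of its underside.
- loose_can: Single red mini can, 53 mm across, 88 mm high, standing; leave alone. Origin: centre of its underside.
There are look-alikes about, which are no part of the job. Leave any green or pink look-alike of the straw_box alone.

How it is judged:
On the way:
1. the box's leading end is in the gap's mouth, with the box flat on the counter (x of straw_box in the frame of trays between -0.055 and 0.05 m and y of straw_box in the frame of trays between -0.012 and 0.012 m and height (world z) of straw_box below 0.006 m), for 0.05 s.
At the end, for the whole second after the job is handed in: The straw box lies flat and still on the counter between the two trays, its rear end (towards the open counter where it started) level with the trays' fronts to within 10 mm either way, straight in the gap (x of straw_box in the frame of trays between 0.065 and 0.085 m and y of straw_box in the frame of trays between -0.008 and 0.008 m and angle between the x axis of straw_box and the x axis of trays, either way round below 0.08 rad and height (world z) of straw_box below 0.005 m and angle between straw_box's own z axis and vertical below 0.05 rad and linear speed of straw_box below 0.01 m/s); the robot touches nothing.
It fails at once if the straw box is lifted off the counter (height (world z) of straw_box above 0.015 m).
It fails at once if the straw box is tipped (angle between straw_box's own z axis and vertical above 0.25 rad).
It fails at once if another thing on the counter is moved or knocked over (distance of any of sprayer, cups, tape, loose_can from where it was at the start of the episode above 0.02 m or angle between any of sprayer, cups, loose_can's own z axis and vertical above 0.3 rad).
It also fails if it takes over 72 s, if anything falls off the work surface, if the arm or the gripper's body presses on something with over 40 N, if the wrist force passes 120 N, or if a joint passes its speed limit or range.

ROBOT

A 6-joint arm with a two-finger parallel gripper is mounted at the origin on the work surface. World frame = base frame: x ahead of the robot, y to its left, z up, the work surface at z = 0. Lengths are in m, angles in rad, forces in N, time in s.
With the tool pointing down it reaches from about 0.35 to 0.85 m from the base axis. Payload 8.1 kg.
Tool frame: the origin (TCP) lies midway between the tips of the shut fingers; the grasp point (between the pads) lies 19 mm behind it; z points along the fingers, y is the line along which they close (so a half turn about z gives the same grasp; the last joint's range is limited). The gripper opens to 93 mm and grips with 3 to 60 N. Pads are 15 mm wide; open, the fingers measure 128 mm over their backs; the gripper's body (75 mm by 188 mm) begins 65 mm behind the grasp point.
Start: joints at [-1.268, 0.13, 1.488, -0, 1.523, -0.085], TCP at [0.227, -0.555, 0.186] pointing down, gripper open.
Joint ranges: [-2.96, 2.96], [-0.89, 2.26], [0.02, 2.5], [-1.34, 4.48], [0, 2.73], [-2.66, 2.66]. Speed limits (rad/s): [2.39, 2.39, 2.79, 3.14, 3.14, 3.14].

INTERFACE

Orientations are given as a 3x3 rotation matrix whose columns are the frame's x, y, z axes.
In Python, from rig import ctrl gives the robot as it stands.
- The arm moves only by the tool carry_out, never from a script. Its arguments are lists of equal length, an entry for each row: "hand": the finger opening in cm, from 0 to 9.3; "slide": the shift along the tool's x, y, z in cm, a list of three; "twist": the turn, a rotation vector about the tool's x, y, z in degrees, a list of three. A call has 1 to 10 rows; each row is the pose to reach, as a shift and turn from the pose commanded when the call began, along the tool's axes at that moment; what a row does not reach only later rows make up. A row lasts 1/12 s, in which the tool goes at most 41.7 mm and 7.16 degrees, less where a joint would pass 70% of its speed; a pose out of reach is approached as far as the arm can. A call with a gripper value outside its range is refused whole. The fingers move at their own pace and stop on an object; "newtons" is the grip in N (left out, the last holds). Time passes only in rows, so rows that repeat a pose let the fingers close. It gives the time, the measured TCP pose, the force, the opening and the grip force at its end, in the units of the state.
- ctrl.read_state(): the state, without advancing time (a new reading comes with each control period).
- ctrl.grab_frame(name): name is "scene" or "top" or "wrist"; returns the picture (384x512x3 uint8, red, green, blue); there is no depth.
- ctrl.camera_info(name): a dict with "intrinsics" (3x3 intrinsics, pixels), "R" (3x3) and "t" (3): a world point X has camera coordinates R X + t; the wrist camera has in their place "T_tool_cam" (4x4, takes a point from camera to tool coordinates, whose origin is the TCP and whose axes are the flange's). Camera axes: x right, y down, z forward; pixel columns grow to the right and rows downward; lengths in m; the calibration is good to about 2 mm. A picture is of the moment at which its call begins: read the wrist's pose just before it. camera_info takes no time and is no camera call.
- ctrl.close_job(): hands the job in; it is judged then, once.
The state is a dict: "t": time; "joint_pos": joint angles; "joint_velocities": joint speeds; "joint_torque": joint torques, N m; "tcp_pos": TCP position; "tcp_rot": TCP orientation; "force": force on the tool from outside, world axes, zero at the start; "wrist_torque": the same for the moment, N m; "gripper_width": opening from 0.0 (shut) to 1.0 (fully open); "finger_force": force on a finger pad.
Only numpy, scipy, OpenCV 4.12 (cv2) and the standard library are available. Lean on these libraries where they do the work, as an engineer would, in place of code of your own. Each camera call takes 0.05 s, during which the arm holds its last target. There are 200 camera calls.

## Working session

There is one attempt and no reset: what is moved stays moved. The work goes in short steps, Python scripts to look and compute and a tool call to move; the robot and the scene stay as the last step left them, time stands still between calls to the robot, and variables do not carry over. Pictures are saved under pics/ and viewed, at most 10 in all, crops included, and the job is handed in when it is done.

Besides the shell and the picture viewer there is one more tool, called after "Request:" as a command line: name --argument value ..., lists and objects as JSON in quotes. carry_out: Moves the arm, as the interface text tells. Its arguments: {"type":"object","properties":{"hand":{"type":"array","items":{"type":"number"}},"slide":{"type":"array","items":{"type":"array","items":{"type":"number"}}},"twist":{"type":"array","items":{"type":"array","items":{"type":"number"}}},"newtons":{"type":"number"}},"required":["hand","slide","twist"]}

```bash
mkdir -p pics
python3 - <<'E'
from rig import ctrl
import cv2,numpy as np
for n in("top","scene"):
    cv2.imwrite(f"pics/{n}0.png",ctrl.grab_frame(n)[:,:,::-1]); print(n,ctrl.camera_info(n))
s=ctrl.read_state();print(s["t"],s["tcp_pos"],np.round(s["tcp_rot"],3))
E
```

```text
top {'intrinsics': array([[402.06576942,   0.        , 256.92247334],
       [  0.        , 402.06576942, 190.32958314],
       [  0.        ,   0.        ,   1.        ]]), 'R': array([[ 0.00363694, -0.99989976,  0.01368353],
       [-0.98524101, -0.0059247 , -0.17107028],
       [ 0.1711342 , -0.0128594 , -0.9851638 ]]), 't': array([-0.00635995,  0.51111322,  1.06338672])}
scene {'intrinsics': array([[482.57089722,   0.        , 263.06462476],
       [  0.        , 482.57089722, 184.67951206],
       [  0.        ,   0.        ,   1.        ]]), 'R': array([[-0.38598222,  0.9223779 ,  0.01538585],
       [ 0.69818941,  0.30298703, -0.64863734],
       [-0.60295047, -0.23962025, -0.76094209]]), 't': array([ 0.18649171, -0.3150342 ,  1.75955591])}
0.1 [ 0.22673102 -0.55488038  0.1847672 ] [[ 0.926  0.378 -0.001]
 [ 0.378 -0.926  0.002]
 [ 0.    -0.002 -1.   ]]
```

View pics/top0.png

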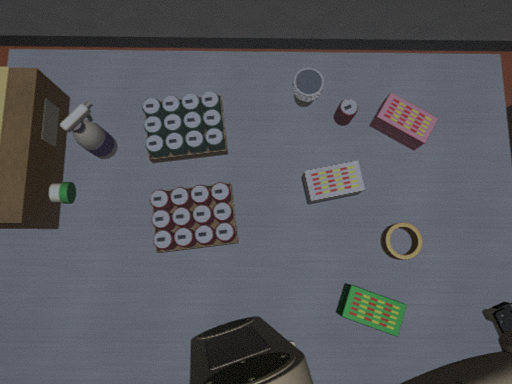

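View pics/scene0.png

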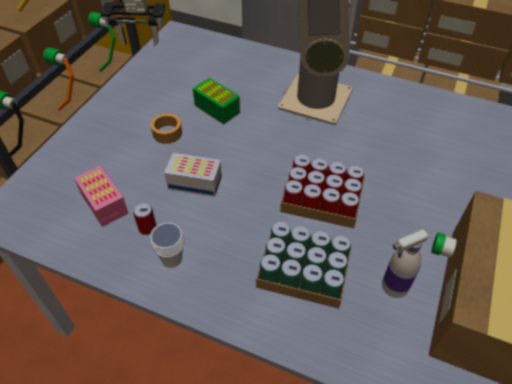

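The look-alikes are the white box (335,182), the pink one (405,120) and the green one (373,310) in the top view. I choose the white one, with the blue band and red and yellow dashes. The gap runs to the left between the green-can tray (185,125) and the red-can tray (195,215), with its mouth near (232,170). Next is a close crop to check the box, and the measurement.

```bash
cat > h.py <<'E'
import cv2,numpy as np
from rig import ctrl
def ray(n,uv,z):
    c=ctrl.camera_info(n);R,t=np.array(c["R"]),np.array(c["t"]);C=-R.T@t
    d=np.c_[uv,np.ones(len(uv))]@np.linalg.inv(c["intrinsics"]).T@R
    return C+d*((z-C[2])/d[:,2])[:,None]
def proj(n,X):
    c=ctrl.camera_info(n);p=(np.atleast_2d(X)@np.array(c["R"]).T+c["t"])@np.array(c["intrinsics"]).T
    return p[:,:2]/p[:,2:]
E
python3 - <<'E'
from h import *
im=cv2.imread("pics/top0.png");hsv=cv2.cvtColor(im,cv2.COLOR_BGR2HSV)
w=((hsv[...,2]>130)&(hsv[...,1]<60)).astype(np.uint8)*255
for nm,(a,b,c,d) in dict(green=(138,228,88,156),red=(145,240,180,248)).items():
    m=np.zeros_like(w);m[c:d,a:b]=w[c:d,a:b]
    cs=[x for x in cv2.findContours(m,cv2.RETR_EXTERNAL,cv2.CHAIN_APPROX_NONE)[0] if cv2.contourArea(x)>80]
    p=np.array([cv2.minEnclosingCircle(x)[0] for x in cs]);X=ray("top",p,.091)
    print(nm,len(cs),X.mean(0),cv2.minAreaRect(X[:,:2].astype(np.float32)*1000))
o=(285,150);crop=im[150:215,285:385]
print(hsv[160:205:3,335,1:].tolist())
cv2.imwrite("pics/crop.png",cv2.resize(crop,None,fx=7,fy=7,interpolation=cv2.INTER_NEAREST))
E
```

```text
green 12 [0.69398864 0.20080038 0.091     ] ((694.2052001953125, 200.7069549560547), (107.38001251220703, 161.04519653320312), 7.155317783355713)
red 12 [0.43754693 0.16751693 0.091     ] ((437.573974609375, 167.71009826660156), (107.31668090820312, 161.9286346435547), 7.278713226318359)
[[29, 115], [28, 111], [20, 142], [81, 141], [29, 147], [122, 149], [16, 141], [8, 132], [76, 134], [25, 145], [118, 143], [25, 143], [7, 70], [35, 103], [29, 116]]
```

View pics/crop.png

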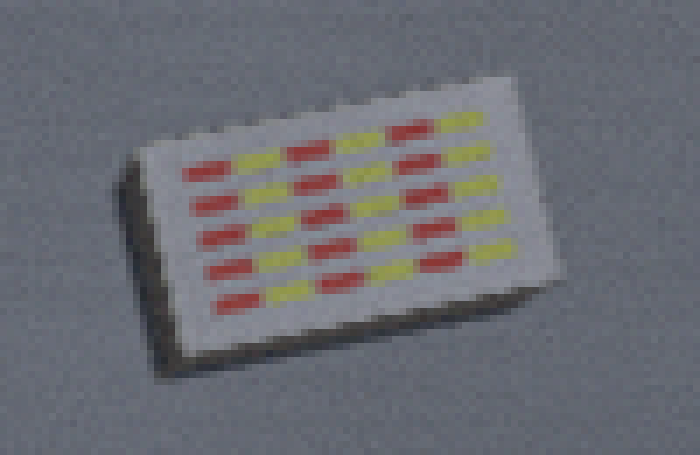

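The crop confirms the white box. Its top corners in the crop are about (145,145), (512,78), (562,280) and (182,358). The distance between the tray centres is 258.6 mm against the expected 258.

```bash
cat >> h.py <<'E'
A=np.array([-.1288,.9917]);O=np.array([.5658,.1842])-.11*A;Y=np.array([-A[1],A[0]])
def totray(p): d=np.asarray(p)[...,:2]-O; return np.stack([d@A,d@Y],-1)
def toworld(p): p=np.asarray(p);return O+p[...,:1]*A+p[...,1:2]*Y
def boxtop(lo=(255,130),hi=(390,230),n="top",f=None):
    im=ctrl.grab_frame(n)[:,:,::-1] if f is None else f
    hsv=cv2.cvtColor(np.ascontiguousarray(im),cv2.COLOR_BGR2HSV);m=np.zeros(hsv.shape[:2],np.uint8)
    s=np.s_[lo[1]:hi[1],lo[0]:hi[0]]
    m[s]=((hsv[...,2]>124)|(hsv[...,1]>70)&(hsv[...,2]>100))[s]*255
    m=cv2.morphologyEx(m,cv2.MORPH_OPEN,np.ones((3,3)))
    c=max(cv2.findContours(m,cv2.RETR_EXTERNAL,cv2.CHAIN_APPROX_NONE)[0],key=cv2.contourArea)
    X=ray(n,cv2.convexHull(c)[:,0].astype(float),.08)
    r=cv2.minAreaRect((totray(X)*1000).astype(np.float32)); return r
E
python3 - <<'E'
from h import *
im=cv2.imread("pics/top0.png")
print("O",O,"rect in tray mm",boxtop(f=im))
q=np.array([(145,145),(512,78),(562,280),(182,358)])/7+[285,150]-.5
X=ray("top",q,.08);T=totray(X)*1000
print(X.round(3),T.round(1),T.mean(0),[np.linalg.norm(T[i]-T[i-1]).round(1) for i in range(4)])
d=T[0]+T[3]-T[1]-T[2];print("yaw tray",np.degrees(np.arctan2(d[1],d[0])))
print({k:totray(ray("top",np.array([uv],float),z)).round(3) for k,uv,z in(("tape",(403,241),.048),("can",(348,107),.088),("cups",(308,83),.114),("green",(375,310),.08))})
E
```

```text
O [0.579968 0.075113] rect in tray mm ((-278.885986328125, 81.96493530273438), (148.24757385253906, 82.43180847167969), 4.274336814880371)
[[ 0.561 -0.133  0.08 ]
 [ 0.588 -0.276  0.08 ]
 [ 0.509 -0.292  0.08 ]
 [ 0.478 -0.146  0.08 ]] [[-204.1   46. ]
 [-349.2   37.1]
 [-354.9  117.8]
 [-206.   129.6]] [-278.53947891   82.63261913] [np.float64(83.7), np.float64(145.3), np.float64(80.9), np.float64(149.3)]
yaw tray 4.042094124067504
{'tape': array([[-0.443,  0.265]]), 'can': array([[-0.346, -0.114]]), 'cups': array([[-0.241, -0.185]]), 'green': array([[-0.328,  0.428]])}
```

Request:
carry_out --hand '[9.3,9.3,9.3,9.3,9.3,9.3,9.3,9.3,9.3,9.3]' --slide '[[3.4,-2.2,0],[6.8,-4.4,0],[10.2,-6.6,0],[13.6,-8.8,0],[17,-11,0],[20.4,-13.3,0],[23.8,-15.5,0],[27.1,-17.7,0],[30.4,-19.9,0],[33.7,-22.1,0]]' --twist '[[0,0,1.5],[0,0,3],[0,0,4.5],[0,0,6],[0,0,7.5],[0,0,9],[0,0,10.5],[0,0,12],[0,0,13.5],[0,0,14.8]]'

```text
t: 0.93
tcp_pos: [0.4558, -0.2214, 0.1855]
tcp_rot: [[0.992, 0.128, -0.0], [0.128, -0.992, 0.0], [-0.0, -0.0, -1.0]]
force: [1.0, -0.4, 0.8]
gripper_width: 1.0
finger_force: 0.0
```

Request:
carry_out --hand '[9.3,9.3,9.3,9.3,9.3,9.3,9.3,9.3,9.3,9.3]' --slide '[[0,0,3],[0,0,6],[0,0,9],[0,0,12],[0,0,14],[0,0,15.5],[0,0,15.5],[0.5,0,15.5],[1,0,15.5],[1.5,0,15.5]]' --twist '[[0,0,0],[0,0,0],[0,0,0],[0,0,0],[0,0,0],[0,0,0],[0,0,0],[0,0,0],[0,0,0],[0,0,0]]'

```text
t: 1.77
tcp_pos: [0.472, -0.2222, 0.0325]
tcp_rot: [[0.992, 0.129, 0.003], [0.129, -0.992, -0.001], [0.002, 0.002, -1.0]]
force: [-0.5, 0.1, 0.3]
gripper_width: 1.001
finger_force: 0.0
```

Request:
carry_out --hand '[9.3,9.3,9.3,9.3,9.3,9.3,9.3,9.3,9.3,9.3]' --slide '[[0.5,0,0],[1,0,0],[1.5,0,0],[2,0,0],[2.5,0,0],[3,0,0],[3.5,0,0],[4,0,0],[4.5,0,0],[5,0,0]]' --twist '[[0,0,0],[0,0,0],[0,0,0],[0,0,0],[0,0,0],[0,0,0],[0,0,0],[0,0,0],[0,0,0],[0,0,0]]'

```text
t: 2.6
tcp_pos: [0.5196, -0.2153, 0.0309]
tcp_rot: [[0.992, 0.129, -0.001], [0.129, -0.992, -0.0], [-0.001, 0.0, -1.0]]
force: [-7.2, -1.3, 5.2]
gripper_width: 0.999
finger_force: 3.2
```

Run:
```python
from h import *
f=ctrl.grab_frame("top")[:,:,::-1];cv2.imwrite("pics/top1.png",cv2.resize(f[100:300,130:450],None,fx=2,fy=2))
s=ctrl.read_state();print(s["t"],s["tcp_pos"],totray(s["tcp_pos"]),s["force"])
```

```text
2.65 [ 0.52067728 -0.21518264  0.03100829] [-0.28024955  0.09618869] [-2.0919037  -2.08117819  0.78409735]
```

View pics/top1.png

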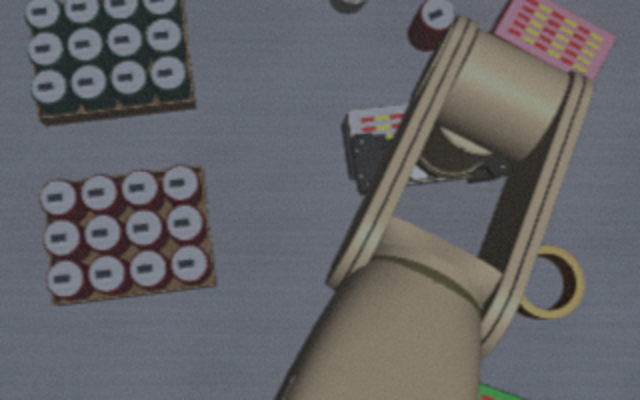

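The arm hides most of the box, but its top far-left corner shows at (345,113) in the picture, which is full-frame (302,156). The push is going straight.

Request:
carry_out --hand '[9.3,9.3,9.3,9.3,9.3,9.3,9.3,9.3,9.3,9.3]' --slide '[[0.5,0,0],[1,0,0],[1.5,0,0],[2,0,0],[2.5,0,0],[3,0,0],[3.4,0,0],[3.7,0,0],[3.9,0,0],[3.9,0,0]]' --twist '[[0,0,0],[0,0,0],[0,0,0],[0,0,0],[0,0,0],[0,0,0],[0,0,0],[0,0,0],[0,0,0],[0,0,0]]'

```text
t: 3.48
tcp_pos: [0.5586, -0.2101, 0.0307]
tcp_rot: [[0.992, 0.129, -0.0], [0.129, -0.992, -0.0], [-0.0, 0.0, -1.0]]
force: [-3.3, 0.1, 1.9]
gripper_width: 1.001
finger_force: 1.4
```

Run:
```python
from h import *
f=ctrl.grab_frame("top")[:,:,::-1];cv2.imwrite("pics/top2.png",cv2.resize(f[100:220,260:400],None,fx=5,fy=5))
s=ctrl.read_state();print(s["t"],s["tcp_pos"],totray(s["tcp_pos"]),s["force"])
print(totray(ray("top",np.array([[302.,156]]),.08)))
```

```text
3.5333 [ 0.55863472 -0.21013372  0.03070875] [-0.28013145  0.057896  ] [-2.70939689 -1.1516236   2.17653651]
[[-0.20120342  0.00593619]]
```

View pics/top2.png

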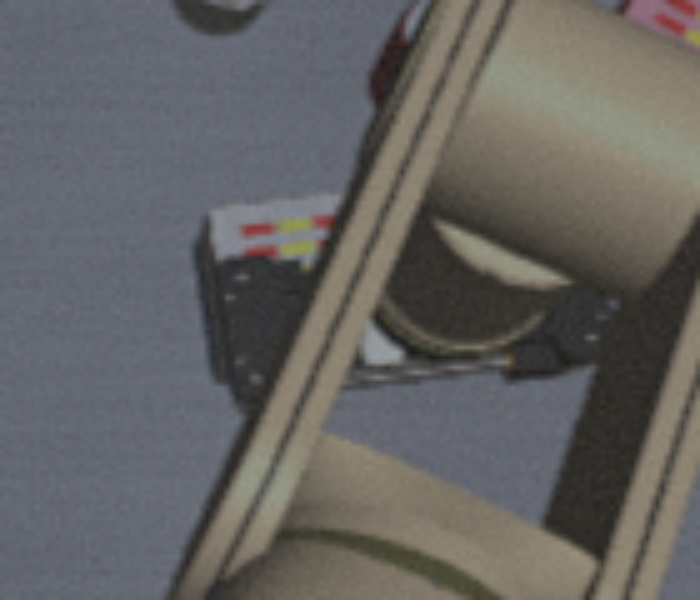

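The corner is now at full-frame (302,142), consistent with the commanded motion. About 10 mm remains, so I'll finish the push, back off and rise.

Request:
carry_out --hand '[9.3,9.3,9.3,9.3,9.3,9.3,9.3,9.3,9.3,9.3]' --slide '[[0.4,0,0],[0.8,0,0],[1,0,0],[1,0,0],[0.5,0,0],[-1,0,0],[-3,0,0],[-3,0,-3],[-3,0,-7],[-3,0,-10]]' --twist '[[0,0,0],[0,0,0],[0,0,0],[0,0,0],[0,0,0],[0,0,0],[0,0,0],[0,0,0],[0,0,0],[0,0,0]]'

```text
t: 4.37
tcp_pos: [0.5283, -0.2137, 0.1325]
tcp_rot: [[0.992, 0.129, 0.001], [0.129, -0.992, 0.0], [0.001, -0.0, -1.0]]
force: [1.1, -0.6, 0.2]
gripper_width: 0.998
finger_force: 0.0
```

Request:
carry_out --hand '[4.5,4.5,4.5,4.5,4.5,4.5,4.5,4.5,4.5,4.5]' --slide '[[-3,2,-4],[-6,4,-5],[-9,6,-5],[-12,8,-5],[-15,10,-5],[-15,12,-5],[-15,12,-5],[-15,12,-5],[-15,12,-5],[-15,12,-5]]' --twist '[[0,0,-7],[0,0,-14],[0,0,-21],[0,0,-28],[0,0,-35],[0,0,-42],[0,0,-49],[0,0,-56],[0,0,-63],[0,0,-70]]'

```text
t: 5.2
tcp_pos: [0.3954, -0.3524, 0.1807]
tcp_rot: [[0.227, 0.974, 0.001], [0.974, -0.227, -0.0], [-0.0, 0.001, -1.0]]
force: [-0.1, 0.2, -0.1]
gripper_width: 0.486
finger_force: 0.0
```

Run:
```python
from h import *
f=ctrl.grab_frame("top")[:,:,::-1];cv2.imwrite("pics/top3.png",cv2.resize(f[70:270,240:450],None,fx=3,fy=3))
s=ctrl.read_state();print(s["t"],s["tcp_pos"],totray(s["tcp_pos"]),s["tcp_rot"])
print(boxtop(lo=(280,120),hi=(385,200),f=f),totray(ray("top",np.array([[302.,142],[380,98],[374,122],[372,127]]),.08)))
```

```text
5.25 [ 0.39544769 -0.3523402   0.18071299] [-0.40013912  0.23804476] [[ 2.17453668e-01  9.76070113e-01  1.01834437e-03]
 [ 9.76070640e-01 -2.17453455e-01 -3.17103483e-04]
 [-8.80727315e-05  1.06293136e-03 -9.99999431e-01]]
((-280.8466796875, -3.67779541015625), (82.603271484375, 148.78346252441406), 89.98737335205078) [[-0.20687334 -0.03296642]
 [-0.44135072 -0.1324089 ]
 [-0.41244876 -0.06545233]
 [-0.40445079 -0.05193673]]
```

View pics/top3.png

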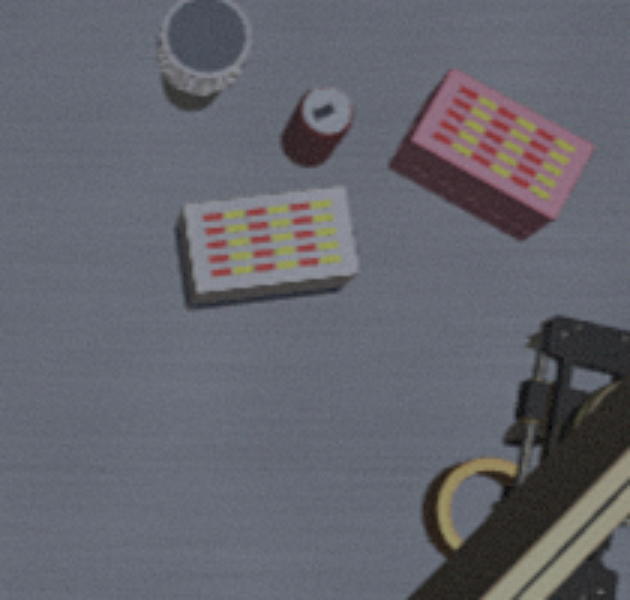

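The box is now straight at tray frame (-281, -4 mm). The pink box's nearest corner is at about (-405, -55) mm, so I'll come down behind the box at x = -375. I'll use a +1.5° heading for the first part to bring y to 0.

Request:
carry_out --hand '[4.2,4.2,4.2,4.2,4.2,4.2,4.2,4.2,4.2,4.2]' --slide '[[1.3,2.7,0],[2.6,5.4,0],[3.9,8.1,0],[5.2,10.8,0],[6.5,13.5,0],[7.8,16.1,0],[9.1,18.8,0],[10.5,21.5,0],[10.5,21.5,0],[10.5,21.5,0]]' --twist '[[0,0,-3],[0,0,-6],[0,0,-9],[0,0,-12],[0,0,-15],[0,0,-18],[0,0,-21.5],[0,0,-21.5],[0,0,-21.5],[0,0,-21.5]]'

```text
t: 6.08
tcp_pos: [0.6299, -0.299, 0.1794]
tcp_rot: [[-0.139, 0.99, -0.001], [0.99, 0.139, 0.001], [0.001, -0.001, -1.0]]
force: [0.1, -0.5, -0.6]
gripper_width: 0.451
finger_force: 0.0
```

Run:
```python
from h import *
s=ctrl.read_state();print(s["t"],s["tcp_pos"],totray(s["tcp_pos"]),np.degrees(np.arctan2(s["tcp_rot"][1][0],s["tcp_rot"][0][0]))-97.4,s["gripper_width"])
```

```text
6.0833 [ 0.6298612  -0.29903631  0.17936497] [-0.37747012 -0.00128865] 0.6044719399250056 0.4509032218505887
```

Request:
carry_out --hand '[4.2,4.2,4.2,4.2,4.2,4.2,4.2,4.2,4.2,4.2]' --slide '[[0,0,3],[0,0,6],[0,0,9],[0,0,12],[0,0,14],[0,0,15],[0,0,15],[0.4,0,15],[0.8,0,15],[1.2,0,15]]' --twist '[[0,0,0],[0,0,0],[0,0,0],[0,0,0],[0,0,0],[0,0,0],[0,0,0],[0,0,0],[0,0,0],[0,0,0]]'

```text
t: 6.92
tcp_pos: [0.6288, -0.2888, 0.0336]
tcp_rot: [[-0.139, 0.99, 0.004], [0.99, 0.139, -0.002], [-0.002, 0.003, -1.0]]
force: [-0.1, 0.0, 0.3]
gripper_width: 0.45
finger_force: 0.0
```

Request:
carry_out --hand '[4.2,4.2,4.2,4.2,4.2,4.2,4.2,4.2,4.2,4.2]' --slide '[[0.6,0,0],[1.2,0,0],[1.8,0,0],[2.4,0,0],[3,0,0],[3.6,0,0],[4.2,0,0],[4.8,0,0],[5.4,0,0],[6,0,0]]' --twist '[[0,0,0],[0,0,0],[0,0,0],[0,0,0],[0,0,0],[0,0,0],[0,0,0],[0,0,0],[0,0,0],[0,0,0]]'

```text
t: 7.75
tcp_pos: [0.6206, -0.2302, 0.0333]
tcp_rot: [[-0.14, 0.99, 0.004], [0.99, 0.14, -0.004], [-0.004, 0.004, -1.0]]
force: [1.1, -6.5, 4.2]
gripper_width: 0.454
finger_force: 3.1
```

Request:
carry_out --hand '[4.2,4.2,4.2,4.2,4.2,4.2,4.2,4.2,4.2,4.2]' --slide '[[0.6,0,0],[1.2,0,0],[1.8,0,0],[2.4,0,0],[3,0,0],[3.6,0,0],[4.2,0,0],[4.8,0,0],[5.4,0,0],[6,0,0]]' --twist '[[0,0,0],[0,0,0],[0,0,0],[0,0,0],[0,0,0],[0,0,0],[0,0,0],[0,0,0],[0,0,0],[0,0,0]]'

```text
t: 8.58
tcp_pos: [0.6123, -0.1707, 0.0333]
tcp_rot: [[-0.14, 0.99, 0.004], [0.99, 0.14, -0.003], [-0.004, 0.004, -1.0]]
force: [0.6, -6.5, 5.1]
gripper_width: 0.45
finger_force: 3.3
```

Run:
```python
from h import *
f=ctrl.grab_frame("top")[:,:,::-1];cv2.imwrite("pics/top4.png",cv2.resize(f[110:230,210:370],None,fx=5,fy=5,interpolation=cv2.INTER_NEAREST))
s=ctrl.read_state();print(s["t"],s["tcp_pos"],totray(s["tcp_pos"]),np.degrees(np.arctan2(s["tcp_rot"][1][0],s["tcp_rot"][0][0]))-97.4,s["force"])
```

```text
8.6333 [ 0.6121195  -0.16935251  0.03311628] [-0.24657756 -0.00039749] 0.6560377684336203 [ 1.61780012 -4.87691848  4.14329744]
```

View pics/top4.png

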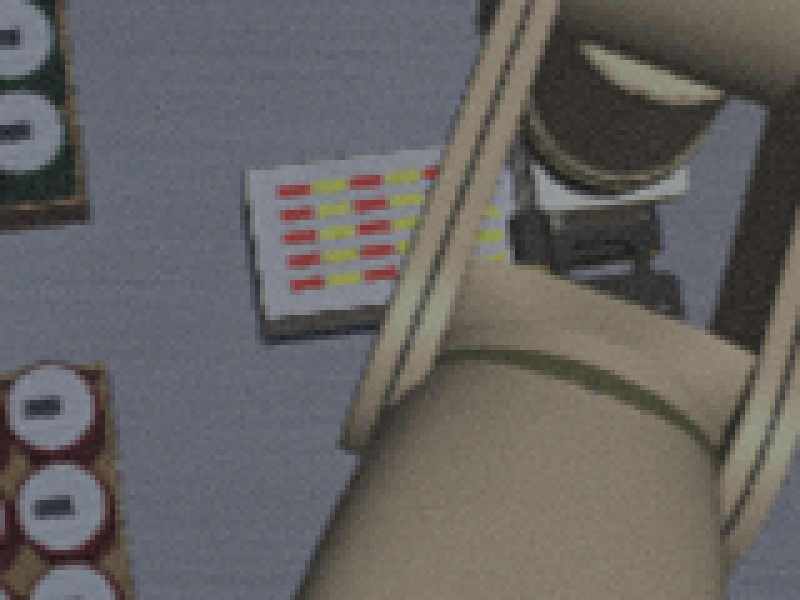

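The front top corners are at (248,170) and (267,318) in the crop.

Run:
```python
from h import *
q=np.array([(248,170),(267,318)])/5+[210,110]-.5
print(totray(ray("top",q,.08)))
```

```text
[[-0.09027741 -0.04293321]
 [-0.09002455  0.03995854]]
```

Request:
carry_out --hand '[4.2,4.2,4.2,4.2,4.2,4.2,4.2,4.2,4.2,4.2]' --slide '[[0.7,0,0],[1.4,0,0],[2.1,0,0],[2.8,0,0],[3.5,0,0],[4.2,0,0],[4.9,0,0],[5.6,0,0],[6.3,0,0],[7,0,0]]' --twist '[[0,0,0],[0,0,0],[0,0,0],[0,0,0],[0,0,0],[0,0,0],[0,0,0],[0,0,0],[0,0,0.3],[0,0,0.6]]'

```text
t: 9.47
tcp_pos: [0.6024, -0.1014, 0.033]
tcp_rot: [[-0.129, 0.992, 0.004], [0.992, 0.129, -0.003], [-0.003, 0.004, -1.0]]
force: [0.7, -6.4, 5.8]
gripper_width: 0.449
finger_force: 3.7
```

Run:
```python
from h import *
f=ctrl.grab_frame("top")[:,:,::-1];cv2.imwrite("pics/top5.png",cv2.resize(f[110:230,170:330],None,fx=5,fy=5,interpolation=cv2.INTER_NEAREST))
s=ctrl.read_state();print(s["t"],s["tcp_pos"],totray(s["tcp_pos"]),np.degrees(np.arctan2(s["tcp_rot"][1][0],s["tcp_rot"][0][0]))-97.4,s["force"])
```

```text
9.5167 [ 0.60209371 -0.09981956  0.03275777] [-0.17633041  0.00058924] 0.01838032959778957 [ 1.36256306 -4.9066461   4.83827086]
```

View pics/top5.png

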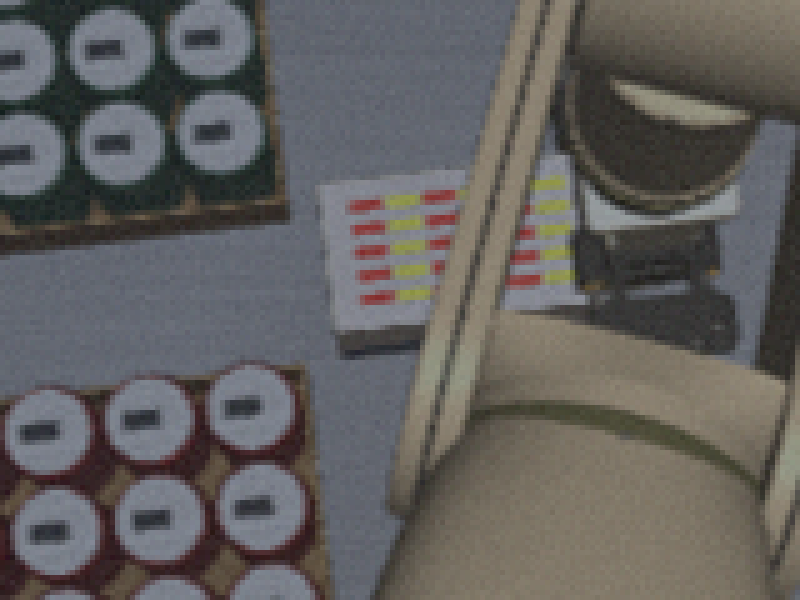

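The front corners are at (320,186) and (338,333). The green tray's lower corner at (288,218) and the red tray's rim corner at (305,368) serve as references for the mouth.

Run:
```python
from h import *
P=lambda a,z:print(totray(ray("top",np.array(a)/5+[170,110]-.5,z)))
P([(320,186),(338,333),(574,157),(585,303)],.08);P([(288,218)],0);P([(305,368),(286,205)],.045)
```

```text
[[-0.02019501 -0.04242853]
 [-0.02036682  0.03965914]
 [-0.15936959 -0.0418922 ]
 [-0.15410889  0.03953565]]
[[ 0.00131284 -0.04882576]]
[[ 0.00034559  0.04955703]
 [ 0.00029841 -0.04399364]]
```

Request:
carry_out --hand '[4.2,4.2,4.2,4.2,4.2,4.2,4.2,4.2,4.2,4.2]' --slide '[[0.5,0,0],[1,0,0],[1.5,-0.02,0],[2,-0.03,0],[2.5,-0.04,0],[3,-0.05,0],[3.5,-0.06,0],[4,-0.07,0],[4.5,-0.07,0],[5,-0.07,0]]' --twist '[[0,0,-0.4],[0,0,-0.8],[0,0,-1],[0,0,-1],[0,0,-1],[0,0,-1],[0,0,-0.7],[0,0,-0.3],[0,0,0],[0,0,0]]'

```text
t: 10.35
tcp_pos: [0.5948, -0.0518, 0.0325]
tcp_rot: [[-0.129, 0.992, 0.003], [0.992, 0.129, -0.002], [-0.003, 0.003, -1.0]]
force: [0.9, -7.0, 6.4]
gripper_width: 0.447
finger_force: 3.4
```

Request:
carry_out --hand '[4.2,4.2,4.2,4.2,4.2,4.2,4.2,4.2,4.2,4.2]' --slide '[[0.5,0,0],[1,0,0],[1.5,0,0],[2,0,0],[2.5,0,0],[3,0,0],[3.5,0,0],[4,0,0],[4.5,0,0],[5,0,0]]' --twist '[[0,0,0],[0,0,0],[0,0,0],[0,0,0],[0,0,0],[0,0,0],[0,0,0],[0,0,0],[0,0,0],[0,0,0]]'

```text
t: 11.18
tcp_pos: [0.5884, -0.0022, 0.0325]
tcp_rot: [[-0.129, 0.992, 0.003], [0.992, 0.129, -0.002], [-0.002, 0.003, -1.0]]
force: [1.2, -7.5, 6.2]
gripper_width: 0.448
finger_force: 3.7
```

Run:
```python
from h import *
f=ctrl.grab_frame("top")[:,:,::-1];cv2.imwrite("pics/top6.png",cv2.resize(f[110:230,140:300],None,fx=5,fy=5,interpolation=cv2.INTER_NEAREST))
s=ctrl.read_state();print(s["t"],s["tcp_pos"],totray(s["tcp_pos"]),np.degrees(np.arctan2(s["tcp_rot"][1][0],s["tcp_rot"][0][0]))-97.4,s["force"])
```

```text
11.2333 [ 0.58821915 -0.00103475  0.03228135] [-0.07657847  0.00162517] 0.05643444594076641 [ 1.71767415 -4.97102353  4.9143385 ]
```

View pics/top6.png

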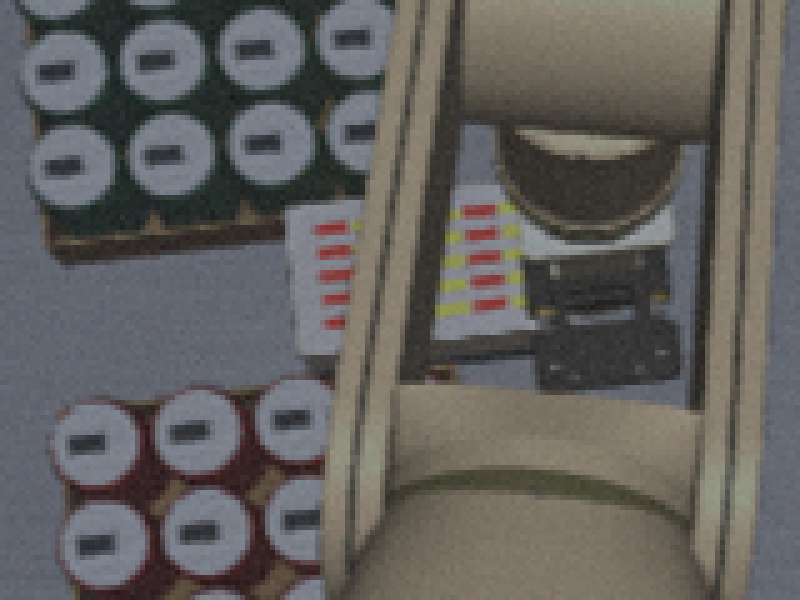

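The box has entered the gap straight with no rise in force. 69 mm is left; I'll slow down at the end and then back off.

Request:
carry_out --hand '[4.2,4.2,4.2,4.2,4.2,4.2,4.2,4.2,4.2,4.2]' --slide '[[0.5,0,0],[1,0,0],[1.5,0,0],[2,0,0],[2.5,0,0],[3,0,0],[3.5,0,0],[4,0,0],[4.5,0,0],[5,0,0]]' --twist '[[0,0,0],[0,0,0],[0,0,0],[0,0,0],[0,0,0],[0,0,0],[0,0,0],[0,0,0],[0,0,0],[0,0,0]]'

```text
t: 12.07
tcp_pos: [0.5818, 0.0475, 0.0322]
tcp_rot: [[-0.129, 0.992, 0.003], [0.992, 0.129, -0.002], [-0.002, 0.002, -1.0]]
force: [0.5, -8.2, 6.5]
gripper_width: 0.454
finger_force: 3.8
```

Request:
carry_out --hand '[4.2,4.2,4.2,4.2,4.2,4.2,4.2,4.2,4.2,4.2]' --slide '[[0.4,0,0],[0.8,0,0],[1.2,0,0],[1.5,0,0],[1.7,0,0],[1.8,0,0],[1.8,0,0],[1.8,0,0],[1.8,0,0],[1.8,0,0]]' --twist '[[0,0,0],[0,0,0],[0,0,0],[0,0,0],[0,0,0],[0,0,0],[0,0,0],[0,0,0],[0,0,0],[0,0,0]]'

```text
t: 12.9
tcp_pos: [0.5792, 0.0657, 0.0318]
tcp_rot: [[-0.13, 0.992, 0.002], [0.992, 0.13, -0.001], [-0.001, 0.002, -1.0]]
force: [1.0, -5.3, 4.1]
gripper_width: 0.453
finger_force: 2.7
```

Run:
```python
from h import *
s=ctrl.read_state();print(s["t"],s["tcp_pos"],totray(s["tcp_pos"]),s["force"])
```

```text
12.9 [0.57917729 0.06568725 0.03182204] [-0.00924567  0.00199818] [ 1.01632178 -5.29329002  4.13843294]
```

Request:
carry_out --hand '[4.2,4.2,4.2,4.2,4.2,4.2,4.2,4.2,4.2,4.2]' --slide '[[-1,0,0],[-3,0,0],[-6,0,0],[-9,0,-2],[-12,0,-5],[-15,0,-8],[-18,0,-12],[-20,0,-15],[-22,0,-15],[-22,0,-15]]' --twist '[[0,0,0],[0,0,0],[0,0,0],[0,0,0],[0,0,0],[0,0,0],[0,0,0],[0,0,0],[0,0,0],[0,0,0]]'

```text
t: 13.73
tcp_pos: [0.6083, -0.1566, 0.1844]
tcp_rot: [[-0.127, 0.992, 0.005], [0.992, 0.127, -0.003], [-0.003, 0.005, -1.0]]
force: [-0.1, -0.6, -0.7]
gripper_width: 0.451
finger_force: 0.0
```

Run:
```python
from h import *
f=ctrl.grab_frame("top")[:,:,::-1];cv2.imwrite("pics/top7.png",cv2.resize(f[110:230,130:290],None,fx=5,fy=5,interpolation=cv2.INTER_NEAREST))
s=ctrl.read_state();print(s["t"],s["tcp_pos"],totray(s["tcp_pos"]),s["force"])
```

```text
13.7833 [ 0.6070883  -0.15411002  0.18190932] [-0.23081356  0.00262872] [-0.08364863  0.04044787 -0.65791786]
```

View pics/top7.png

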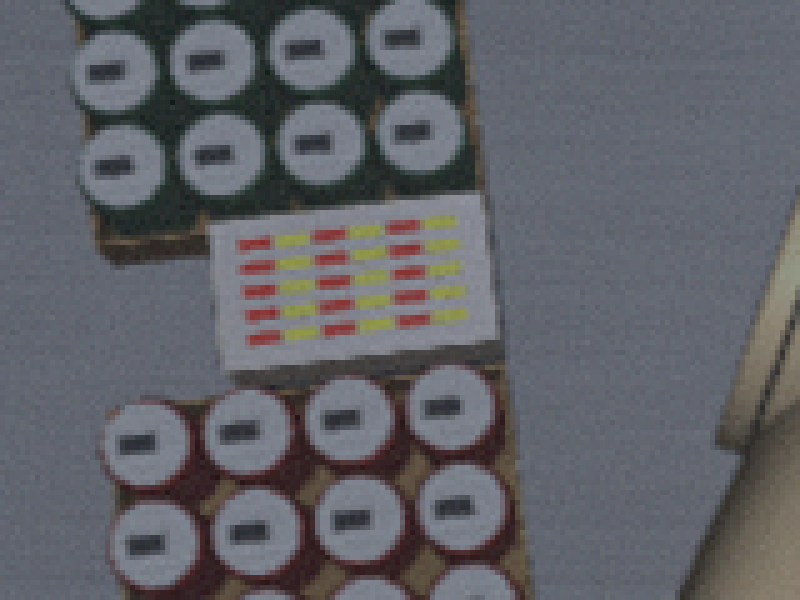

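The box sits straight in the gap. Its top corners are at about (210,225), (481,193), (498,338) and (226,371).

Run:
```python
from h import *
q=np.array([(210,225),(481,193),(498,338),(226,371)])/5+[130,110]-.5
T=totray(ray("top",q,.08))*1000;print(T.round(1),T.mean(0),boxtop(lo=(168,145),hi=(235,188),f=ctrl.grab_frame("top")[:,:,::-1]))
```

```text
[[148.2 -41.1]
 [  1.2 -41.1]
 [  1.2  39.8]
 [146.9  39.9]] [74.39172299 -0.6355966 ] ((75.65477752685547, -0.5173912048339844), (148.4380340576172, 81.95909118652344), 0.25664374232292175)
```

```bash
python3 -c "
from rig import ctrl
print(ctrl.close_job())"
```

```text
the job is handed in; nothing more can be done
None
```

I pushed the straw box into the gap and handed the job in: the top camera puts its centre 75 mm inside the mouth, about 0.6 mm off the gap's middle, and straight to within about 0.3°. The arm was clear of everything, but the hand-in returned no verdict.

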